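# Set up the folding lamp stand and hold its frame upright

## Robot

A 7-joint arm with a two-finger parallel gripper is mounted at the origin on the work surface. World frame = base frame: x ahead of the robot, y to its left, z up, the work surface at z = 0. Lengths are in m, angles in degrees, forces in N, time in s.
With the tool pointing down it reaches from about 0.425 to 0.975 m from the base axis. Payload 16.7 kg.
Tool frame: the origin (TCP) lies on the centre line of the jaws, within the pads' length; the fingertips stand 17 mm ahead of it and the grasp point (between the pads) lies 2 mm behind it; z points along the fingers, y is the line along which they close (so a half turn about z gives the same grasp; the last joint's range is limited). The gripper opens to 85 mm and grips with 20 to 120 N. Pads are 22 mm wide; open, the fingers measure 114 mm over their backs; the gripper's body (76 mm by 85 mm) begins 54 mm behind the grasp point. The pads swing forward as they close: fully open they stand 13 mm farther back than shut.
Start: joints at [-73.425, 24.414, 4.234, 92.017, -1.954, 63.644, -3.845], TCP at [0.287, 0.611, 0.248] pointing down, gripper open.
Joint ranges: [-163.25, 163.25], [-28.42, 122.38], [-70.27, 78.77], [12.13, 141.07], [-58.53, 238.53], [9.26, 117.41], [-156.51, 156.51]. Speed limits (degrees/s): [108.29, 108.29, 136.94, 136.94, 172.46, 172.46, 172.46].

## Interface

Orientations are given as a 3x3 rotation matrix whose columns are the frame's x, y, z axes.
In Python, from station import status, eyes, order gives the robot as it stands. The module is installed in compiled form; this text tells all that it offers.
- The arm moves only by the shell command python3 -m jog [FORCE], which reads ROWS from standard input. ROWS is a JSON list that holds a single list of rows (three levels of brackets), with 1 to 5 rows, each of 5 numbers: dx, dy, dz in m, then a turn about the tool's z in degrees, then the opening from 0.0 (shut) to 1.0 (fully open); each row is the pose to reach, as a shift and turn from the pose commanded when the command began, along the tool's axes at that moment; what a row does not reach only later rows make up. A row lasts 1/12 s, in which the tool goes at most 0.0417 m and 7.16 degrees, less where a joint would pass 70% of its speed; a pose out of reach is approached as far as the arm can. The fingers move at their own pace and stop on an object; FORCE is the grip in N (left out, the last holds). Time passes only in rows, so rows that do not move let the fingers close. It prints the time, the measured TCP pose, the force, the opening and the grip force at its end. Input that does not fit is refused with a message, and nothing moves.
- status.state(): the state, without advancing time (a new reading comes with each control period).
- eyes.camera(name): name is "scene" or "top" or "wrist"; returns a dict with "color" (480x640x3 uint8, red, green, blue), "camera_matrix" (3x3 intrinsics, pixels), "camera_from_world" (4x4, takes a point from world to camera coordinates). Camera axes: x right, y up, looking along -z (the intrinsics and any distortion apply to the point x, -y, -z); pixel columns grow to the right and rows downward; lengths in m; the calibration is good to about 2 mm. The wrist camera is an equidistant fisheye: a pixel r from the principal point sees the ray r / f radians off the axis. A picture is of the moment at which its call begins. There is no depth.
- order.hand_in(): hands the job in; it is judged then, once.
The state is a dict: "t": time; "q": joint angles; "qd": joint speeds; "joint_efforts": joint torques, N m; "ee_pos": TCP position; "orientation": TCP orientation; "force": force on the tool from outside, world axes, zero at the start; "moment": the same for the moment, N m; "grip_width": opening from 0.0 (shut) to 1.0 (fully open); "grip_force": force on a finger pad.
Only numpy, scipy, OpenCV 4.12 (cv2) and the standard library are available. Lean on these libraries where they do the work, as an engineer would, in place of code of your own. Each camera call takes 0.05 s, during which the arm holds its last target. There are 200 camera calls.

## Task

Set up the folding microscope lamp stand: lay the loose battery pack flat and fully home in the stand's pocket, then flip the prop leg over its centre until its foot is down on the bench, while the lamp frame is still folded. Last, swing the lamp frame up by its top bar and hold it upright: it tips back when let go, so the program finishes while still holding the frame upright. Leave the other things on the bench where they are.

Things in the scene. Friction and masses are not known exactly. Their poses are not given: they have to be found in the camera images.
- stand: Fixed white base of the folding lamp stand. Origin on the bench under the middle of the hinge rod, z up, x along the rod (18 mm thick, axis 70 mm up, x -58 to +112 mm). Foot plate x -65 to +85, y -40 to +40 mm, 8 high; uprights under the rod within y +-17. The lamp frame lies folded to +y; the battery pocket is at x 0, y -85; the prop leg turns on the rod at x +100; its foot lands at y -86 mm.
- pocket (a point): Centre of the floor of the battery pocket of the stand, 6 mm above the bench; axes as the stand's. The pocket is rectangular, open at the top, 48 mm along x and 74 mm along y inside, 10 mm deep (rim 16 mm above the bench), its walls 6 mm thick.
- pack: Loose battery pack, a plain black block 44 mm along its x, 70 mm along its y, 34 mm high, 0.15 to 0.23 kg, brass strip on top; origin at the centre of its underside, z up. It lies on the bench at some yaw. It fits the pocket with its long side along the stand's y, either way round, 2 mm clear on each side, and stands 24 mm above the rim when home.
- leg (a joint): Angle (rad) of the prop leg (kickstand) about the stand's x axis: 0 = straight up (its centre), -0.6 = its folded rest, leaning to the stand's +y, +2.19 = foot down on the bench on the -y side, where it stops. Moved only by its weight (0.12 kg) and light damping: past the centre it drops down of itself.
- leg_grip (a point): Point on the prop leg's axis 85 mm from its pivot (pivot at x +100, y 0, z 70 mm of the stand), 140 mm above the bench when folded, 21 mm with the foot down. The leg is a steel bar 12 mm along the stand's x, 11 mm the other way; its rubber foot, a roller 18 mm in diameter, 12 mm along x, is centred 105 mm from the pivot. Beside it along x there is 43 mm free to the frame.
- frame (a joint): Lean (rad) of the U-shaped lamp frame about the stand's x axis: 0 = upright, positive = leaning to the stand's +y, 0.95 = folded rest on a stop; it can go past upright to -0.6. Turns freely, 0.36 to 0.56 kg; the lamp head on its +y side makes it tip back to the folded rest, also from upright, if it is not held.
- bar (a point): Middle of the frame's top bar: steel, 16 mm in diameter, parallel to the stand's x, 170 mm from the hinge axis (240 mm above the bench when upright, 169 mm folded), 82 mm clear between two white side bars (10 by 14 mm); the space between them is open for 80 mm below the bar. The black lamp head (42 mm in diameter) sits 75 mm from the hinge and points 75 mm to the frame's +y.
- slide_box: Bystander: grey slide box 100 x 84 x 34 mm, origin at the centre of its underside.
- oil: Bystander: small amber bottle 32 mm in diameter, 75 mm high, origin at the centre of its underside.
- dish: Bystander: low glass dish 90 mm in diameter, 16 mm high, origin at the centre of its underside.
- jar: Bystander: glass jar with white cap 60 mm in diameter, 75 mm high, origin at the centre of its underside.
- counter: Bystander: round steel hand counter 56 mm in diameter, about 36 mm high, origin at the centre of its underside.
- driver: Bystander: screwdriver lying on the bench, its length along its x.
- mouse: Bystander: black computer mouse 105 x 62 x 30 mm, origin at the centre of its underside.

How it is judged (in metres and radians):
On the way, in this order (a step that is already met when the one before it is completed fails the run):
1. the battery pack lies flat, square and fully home in the pocket, let go (x of pack in the frame of pocket between -0.004 and 0.004 m and y of pack in the frame of pocket between -0.004 and 0.004 m and z of pack in the frame of pocket between -0.002 and 0.002 m and angle between pack's own z axis and vertical below 0.04 rad and angle between the x axis of pack and the x axis of stand, either way round below 0.07 rad and contact force between the fingers and pack below 0.1 N and value of joint leg below 0 rad), for 0.2 s.
2. the prop leg is down past its centre, the frame still folded (value of joint leg above 2.08 rad and value of joint frame above 0.7 rad), for 0.2 s.
3. the frame is upright and held by the fingers (value of joint frame between -0.07 and 0.07 rad and contact force between the fingers and frame above 0.3 N), for 0.3 s.
At the end, for the whole second after the job is handed in: Pack untouched and home in the pocket (4 mm in plan, underside within 2 mm of the floor, level to 0.04 and square to 0.07 rad); leg untouched and down (above 2.08 rad); frame at rest within 0.07 rad of upright with the fingers pressing on it by more than 0.3 N (all of step 3 and x of pack in the frame of pocket between -0.004 and 0.004 m and y of pack in the frame of pocket between -0.004 and 0.004 m and z of pack in the frame of pocket between -0.002 and 0.002 m and angle between pack's own z axis and vertical below 0.04 rad and angle between the x axis of pack and the x axis of stand, either way round below 0.07 rad and contact force between the fingers and pack below 0.1 N and value of joint leg above 2.08 rad and contact force between the fingers and leg below 0.1 N and velocity of joint frame between -0.1 and 0.1 rad/s); the arm keeps its last pose, push and grip.
It fails at once if another thing on the bench is moved more than 30 mm (distance of any of slide_box, oil, dish, jar, counter, driver, mouse from where it was at the start of the episode above 0.03 m).
It also fails if it takes over 72 s, if anything falls off the work surface, if the arm or the gripper's body presses on something with over 40 N, if the wrist force passes 120 N, or if a joint passes its speed limit or range.

## Working session

There is one attempt and no reset: what is moved stays moved. The work goes in short steps, Python scripts to look and compute and a shell command to move; the robot and the scene stay as the last step left them, time stands still between calls to the robot, and variables do not carry over. Pictures are saved under pics/ and viewed, at most 10 in all, crops included, and the job is handed in when it is done.

```bash
mkdir -p pics; cat > h.py <<'E'
import numpy as np, cv2
from station import status, eyes, order
def snap(name,fn=None):
    c=eyes.camera(name)
    if fn: cv2.imwrite('pics/'+fn,c['color'][:,:,::-1])
    return c
def ray(c,u,v):
    K=c['camera_matrix'];T=np.array(c['camera_from_world']);R=T[:3,:3];o=-R.T@T[:3,3]
    d=np.array([(u-K[0][2])/K[0][0],-(v-K[1][2])/K[1][1],-1.]);return o,R.T@d
def onz(c,u,v,z):
    o,d=ray(c,u,v);return o+d*(z-o[2])/d[2]
def proj(c,p):
    T=np.array(c['camera_from_world']);q=T[:3,:3]@np.array(p)+T[:3,3];K=c['camera_matrix']
    return np.array([K[0][2]+K[0][0]*q[0]/-q[2],K[1][2]-K[1][1]*q[1]/-q[2]])
E
python3 - <<'E'
from h import *
np.set_printoptions(precision=4,suppress=True)
a=snap('scene','s1.png');b=snap('top','t1.png')
for c in(a,b):print(np.array(c['camera_matrix']),np.array(c['camera_from_world']),[k for k in c])
s=status.state();print(s['ee_pos'],s['orientation'],s['t'],s['grip_width'])
E
```

```text
[[568.4474   0.     322.4886]
 [  0.     568.4474 245.1483]
 [  0.       0.       1.    ]] [[-0.153   0.9881 -0.0177  0.109 ]
 [-0.5172 -0.0647  0.8534  0.1391]
 [ 0.8421  0.1397  0.5209 -1.8061]
 [ 0.      0.      0.      1.    ]] ['color', 'camera_matrix', 'camera_from_world']
[[548.2605   0.     316.6106]
 [  0.     548.2605 226.2512]
 [  0.       0.       1.    ]] [[ 0.0291 -0.9996  0.0004 -0.0417]
 [ 0.9811  0.0287  0.1915 -0.5807]
 [-0.1915 -0.0052  0.9815 -1.4308]
 [ 0.      0.      0.      1.    ]] ['color', 'camera_matrix', 'camera_from_world']
[0.2866 0.6108 0.2477] [[-0.9053  0.4248 -0.0004]
 [ 0.4248  0.9053 -0.0011]
 [-0.0001 -0.0011 -1.    ]] 0.1 1.0034388139627752
```

View pics/t1.png

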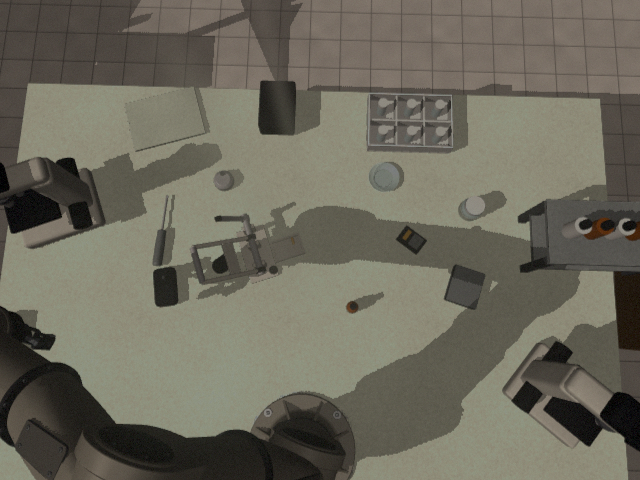

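View pics/s1.png

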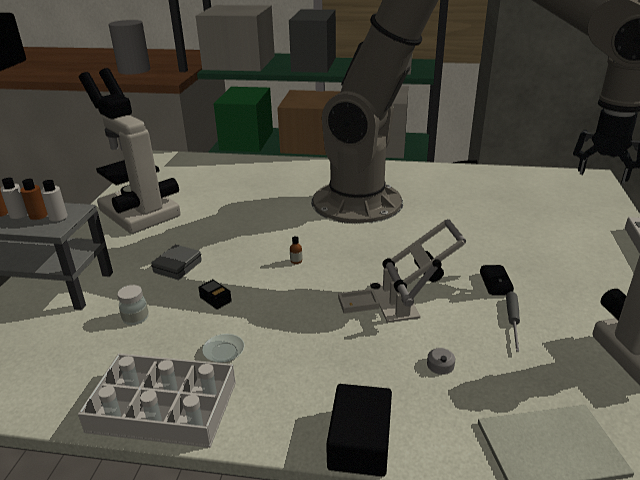

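```bash
python3 - <<'E'
import cv2,numpy as np
t=cv2.imread('pics/t1.png');s=cv2.imread('pics/s1.png')
A=cv2.resize(t[200:300,180:320],None,fx=5.5,fy=5.5,interpolation=2)
A=cv2.convertScaleAbs(A,alpha=1.5);cv2.imwrite('pics/c1.png',A)
P=cv2.resize(t[215:265,385:440],None,fx=7,fy=7,interpolation=2)
Q=cv2.resize(s[270:320,190:245],None,fx=7,fy=7,interpolation=2)
cv2.imwrite('pics/c2.png',cv2.convertScaleAbs(np.hstack([P,Q]),alpha=1.8))
B=cv2.resize(s[210:335,330:475],None,fx=4.5,fy=4.5,interpolation=2);cv2.imwrite('pics/c3.png',cv2.convertScaleAbs(B,alpha=1.4))
E
```

```text
(no output)
```

View pics/c1.png

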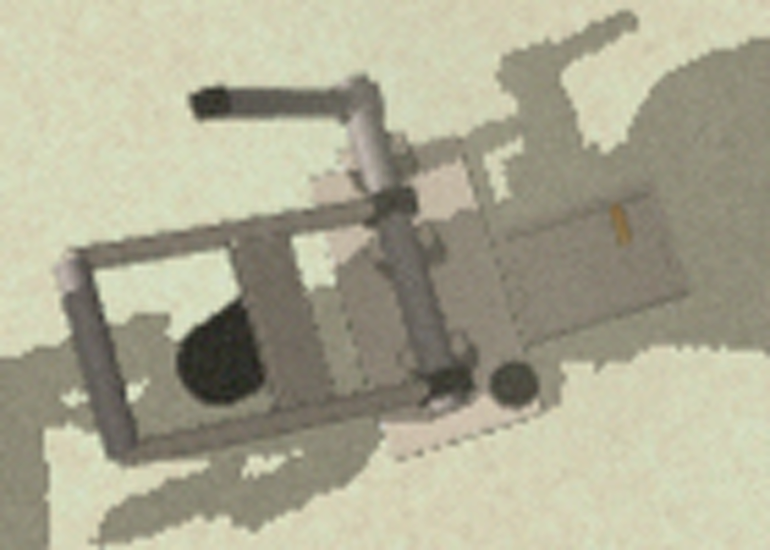

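View pics/c2.png

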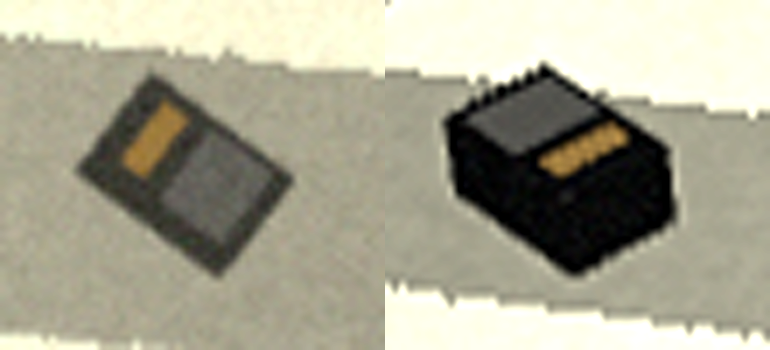

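View pics/c3.png

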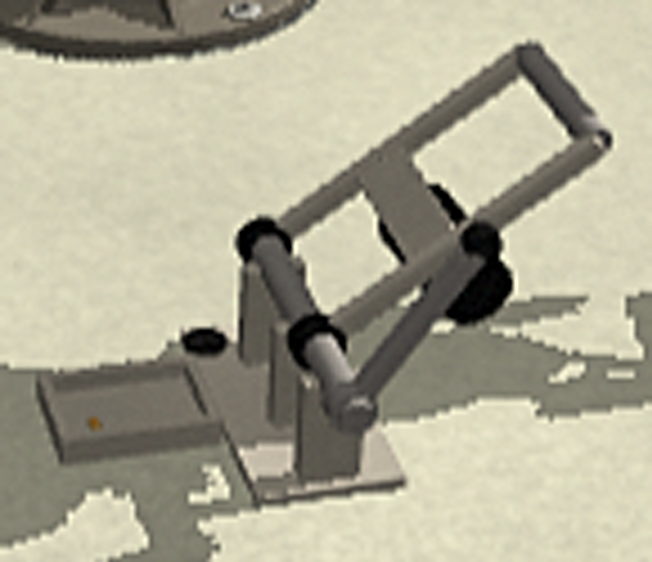

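The top crop shows the rod running from (360,88) to (440,402) in crop pixels, the bar at (75,262)–(122,447), the folded leg's foot at (210,103), and the pocket's far corners at (650,190) and (690,293). The pack's corners in its crop are A(152,75), B(293,180) and C(220,277). In the scene crop, the foot plate, pocket, bar ends and foot are all clearly visible. I'll fit planar poses to these points across both views.

```bash
cat > fit.py <<'E'
from h import *
from scipy.optimize import least_squares
def fit(obs,x0):
    def f(p,full=False):
        c,s=np.cos(p[2]),np.sin(p[2]);r=[]
        for cam,P,uv in obs:
            w=[p[0]+c*P[0]-s*P[1],p[1]+s*P[0]+c*P[1],P[2]]
            r.append(proj(cam,w)-uv)
        return np.array(r) if full else np.ravel(r)
    s=least_squares(f,x0,loss='soft_l1');return s.x,f(s.x,True)
E
python3 - <<'E'
from fit import *
import pickle
np.set_printoptions(precision=4,suppress=True)
S=snap('scene');T=snap('top');pickle.dump((S,T),open('cams.pkl','wb'))
t=lambda u,v:np.array([180+u/5.5,200+v/5.5]);s=lambda u,v:np.array([330+u/4.5,210+v/4.5])
m=lambda *a:np.array(a)/1000
obs=[(T,m(112,0,70),t(360,90)),(T,m(-58,0,70),t(440,402)),(T,m(46,138,169),t(76,262)),(T,m(-46,138,169),t(120,448)),
(T,m(30,-128,16),t(650,190)),(T,m(-30,-128,16),t(690,293)),(T,m(85,-40,8),t(463,155)),(T,m(-65,-40,8),t(545,405)),(T,m(100,59.3,156.7),t(210,103)),
(S,m(112,0,70),s(362,408)),(S,m(85,40,8),s(405,478)),(S,m(85,-40,8),s(258,496)),(S,m(-30,-128,16),s(38,378)),(S,m(30,-128,16),s(65,448)),
(S,m(-46,138,169),s(528,52)),(S,m(46,138,169),s(595,138)),(S,m(100,59.3,156.7),s(482,240))]
p,r=fit(obs,[.6,.13,.1]);print('stand',p,np.degrees(p[2]));print(r)
q=lambda u,v:np.array([385+u/7,215+v/7]);w=lambda u,v:np.array([190+u/7,270+v/7])
A,D,B,C=(22,35),(-22,35),(22,-35),(-22,-35)
obs=[(T,m(*A,34),q(152,75)),(T,m(*B,34),q(293,180)),(T,m(*C,0),q(220,277)),(T,m(*D,0),q(78,172)),
(S,m(*B,34),w(60,122)),(S,m(*C,34),w(160,65)),(S,m(*D,34),w(285,150)),(S,m(*A,0),w(190,275)),(S,m(*D,0),w(290,218))]
g=onz(T,411,239,.03)
p2,r=fit(obs,[g[0],g[1],-.7]);print('pack',p2,np.degrees(p2[2]));print(r)
np.save('p.npy',[p,p2])
for n,(u,v) in dict(mouse=(165,286),oil=(352,307),driver=(165,235),counter=(224,181)).items():print(n,onz(T,u,v,.02))
E
```

```text
stand [0.4995 0.1374 0.34  ] 19.481599363474263
[[-2.5075 -1.7338]
 [ 1.0615  1.4446]
 [-1.9799 -0.1288]
 [-0.0622  1.3684]
 [-0.1908 -2.1074]
 [-0.9499 -0.4799]
 [-1.9216 -4.1591]
 [-1.1533  1.2461]
 [-0.888   0.0432]
 [-1.5152  2.1881]
 [ 0.3842 -0.8631]
 [-0.8206 -0.2664]
 [-0.63   -1.5564]
 [-1.23   -2.0766]
 [-0.5468  0.2685]
 [-0.1172  0.8565]
 [-0.6896  0.0166]]
pack [ 0.5582 -0.2863 -0.6225] -35.66652299839131
[[-0.7035 -0.6277]
 [-0.0499 -0.4236]
 [-1.1182  0.1228]
 [-1.2075  0.1064]
 [-0.9888 -1.4759]
 [-0.318  -0.9774]
 [-0.595  -1.6461]
 [-0.432   0.2139]
 [ 0.137   0.1184]]
mouse [0.4111 0.383  0.02  ]
oil [ 0.3694 -0.1266  0.02  ]
driver [0.5518 0.3946 0.02  ]
counter [0.7113 0.2407 0.02  ]
```

```bash
echo '[[[-0.03, -0.02, -0.03, 0, 1], [-0.06, -0.04, -0.06, 0, 1], [-0.09, -0.06, -0.08, 0, 1], [-0.11, -0.09, -0.1, 0, 1], [-0.13, -0.12, -0.1, 0, 1]]]' | python3 -m jog && echo '[[[-0.03, -0.025, -0.01, 0, 1], [-0.06, -0.05, -0.03, 0, 1], [-0.09, -0.075, -0.05, 0, 1], [-0.12, -0.1, -0.05, 0, 1], [-0.14, -0.125, -0.05, 0, 1]]]' | python3 -m jog && echo '[[[-0.03, -0.025, 0, 0, 1], [-0.06, -0.05, 0, 0, 1], [-0.09, -0.075, 0, 0, 1], [-0.12, -0.1, 0, 0, 1], [-0.14, -0.125, 0, 0, 1]]]' | python3 -m jog && echo '[[[0, 0, 0, 0, 1], [0, 0, 0, 0, 1]]]' | python3 -m jog
python3 - <<'E'
from h import *
np.set_printoptions(precision=4,suppress=True)
c=snap('wrist','w1.png');print(np.array(c['camera_matrix']),np.array(c['camera_from_world']));print(status.state()['ee_pos'])
import pickle;pickle.dump(c,open('w1.pkl','wb'))
E
```

```text
t: 0.62
ee_pos: [0.3544, 0.4492, 0.351]
orientation: [[-0.905, 0.425, 0.002], [0.425, 0.905, 0.003], [-0.0, 0.004, -1.0]]
force: [1.3, -0.6, 0.9]
grip_width: 1.001
grip_force: 0.0
t: 1.03
ee_pos: [0.4285, 0.2743, 0.3994]
orientation: [[-0.904, 0.427, 0.002], [0.427, 0.904, 0.001], [-0.001, 0.002, -1.0]]
force: [1.0, -0.1, -0.6]
grip_width: 0.999
grip_force: 0.0
t: 1.45
ee_pos: [0.5014, 0.1015, 0.3981]
orientation: [[-0.905, 0.426, 0.0], [0.426, 0.905, -0.0], [-0.001, -0.0, -1.0]]
force: [-0.7, 0.5, -0.6]
grip_width: 1.0
grip_force: 0.0
t: 1.62
ee_pos: [0.5006, 0.1023, 0.3981]
orientation: [[-0.904, 0.428, 0.0], [0.428, 0.904, 0.0], [-0.0, 0.0, -1.0]]
force: [-0.7, 0.4, -1.5]
grip_width: 1.001
grip_force: 0.0
[[371.6483   0.     316.9521]
 [  0.     371.6483 243.8172]
 [  0.       0.       1.    ]] [[ 0.4282  0.9037 -0.0002 -0.3067]
 [-0.8665  0.4105 -0.2841  0.4715]
 [-0.2566  0.1218  0.9588 -0.4059]
 [ 0.      0.      0.      1.    ]]
[0.5003 0.1039 0.3981]
```

View pics/w1.png

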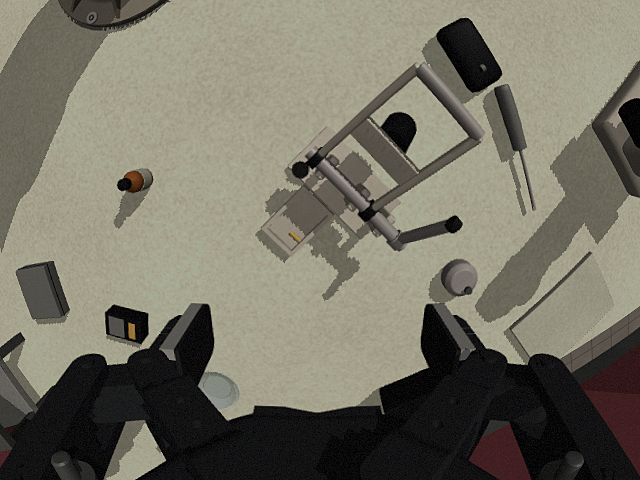

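The wrist view shows the whole stand: bar at (450,100), rod from (310,158) to (398,243), pocket at (297,222). The pack is at (127,324). I'll enlarge the stand and the pack.

```bash
python3 - <<'E'
import cv2
s=cv2.imread('pics/w1.png')
B=cv2.resize(s[110:270,250:410],None,fx=3.7,fy=3.7,interpolation=2);cv2.imwrite('pics/c4.png',cv2.convertScaleAbs(B,alpha=1.5,beta=-40))
E
```

```text
(no output)
```

View pics/c4.png

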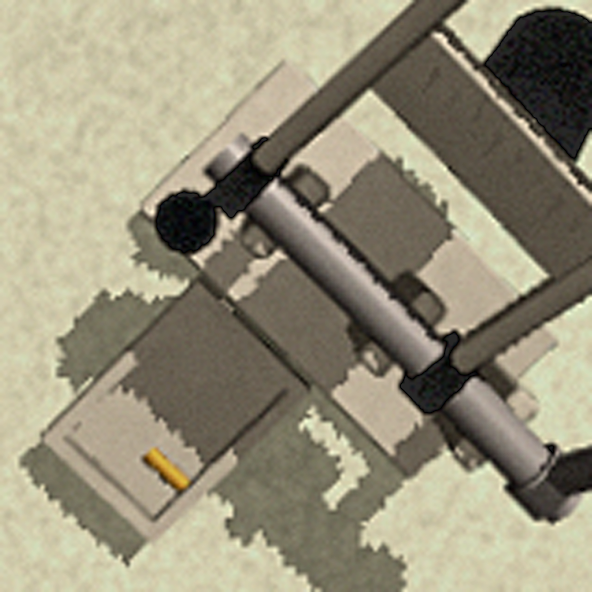

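```bash
cat >> h.py <<'E'
def projw(c,p):
    T=np.array(c['camera_from_world']);q=T[:3,:3]@np.array(p)+T[:3,3];K=c['camera_matrix']
    x,y,z=q[0],-q[1],-q[2];h=np.hypot(x,y);th=np.arctan2(h,z)
    return np.array([K[0][2]+K[0][0]*th*x/h,K[1][2]+K[1][1]*th*y/h])
_p=proj
def proj(c,p): return projw(c,p) if c['camera_matrix'][0][0]<400 else _p(c,p)
E
sed -i 's/^from h import \*/from h import */' fit.py
python3 - <<'E'
from fit import *
import pickle
np.set_printoptions(precision=4,suppress=True)
W=pickle.load(open('w1.pkl','rb'));S,T=pickle.load(open('cams.pkl','rb'))
w=lambda u,v:np.array([250+u/3.7,110+v/3.7]);d=lambda *a:np.array(a)
m=lambda *a:np.array(a)/1000
obs=[(W,m(-65,-40,8),w(143,212)),(W,m(85,-40,8),w(405,475)),(W,m(-65,40,8),w(287,62)),(W,m(85,40,8),w(555,340)),
(W,m(-30,-128,16),w(45,437)),(W,m(30,-128,16),w(150,540)),(W,m(-30,-42,16),w(203,280)),(W,m(30,-42,16),w(308,383)),
(W,m(-58,0,70),w(222,157)),(W,m(112,0,70),w(533,497)),(W,m(46,138,169),d(479,136)),(W,m(-46,138,169),d(421,68)),(W,m(100,59.3,156.7),d(454,224))]
p,r=fit(obs,[.5,.137,.3]);print('stand',p,np.degrees(p[2]));print(r)
s=lambda u,v:np.array([330+u/4.5,210+v/4.5]);t=lambda u,v:np.array([180+u/5.5,200+v/5.5])
o2=[(T,m(112,0,70),t(360,82)),(T,m(30,-128,16),t(650,190)),(T,m(-30,-128,16),t(690,293)),(S,m(-30,-128,16),s(38,378)),(S,m(30,-128,16),s(65,448)),(S,m(85,40,8),s(405,478)),(S,m(85,-40,8),s(258,496))]
p2,r=fit(obs+o2,p);print('all',p2,np.degrees(p2[2]));print(r[-7:])
np.save('stand.npy',p)
pk=np.load('p.npy')[1];print('pack pred wrist')
c,sn=np.cos(pk[2]),np.sin(pk[2])
for P in [(22,35),(-22,35),(-22,-35),(22,-35)]:
  for z in(0,34):print(P,z,proj(W,[pk[0]+(c*P[0]-sn*P[1])/1e3,pk[1]+(sn*P[0]+c*P[1])/1e3,z/1e3]))
cr=W['color'][290:360,90:170,::-1]
cv2.imwrite('pics/c5.png',cv2.convertScaleAbs(cv2.resize(cr,None,fx=6,fy=6,interpolation=2),alpha=1.8))
E
```

```text
stand [0.5019 0.1374 0.3396] 19.457674830313007
[[-1.9456 -1.514 ]
 [ 1.6234  1.385 ]
 [ 0.3323 -1.7306]
 [ 1.412  -0.0265]
 [-1.3907 -0.0787]
 [ 0.5097  0.6773]
 [-1.47   -0.5644]
 [ 0.6979  1.8741]
 [-0.1148 -1.8538]
 [ 8.6961  1.8706]
 [ 0.3912  1.0171]
 [-1.8426 -1.3226]
 [-0.4824  0.4738]]
all [0.5017 0.1374 0.3385] 19.39646201819053
[[-2.4237 -1.0819]
 [-0.1461 -2.8138]
 [-0.9373 -1.1869]
 [-0.7242 -1.0727]
 [-1.3587 -1.5503]
 [ 0.3555 -0.2478]
 [-0.9144  0.3288]]
pack pred wrist
(22, 35) 0 [147.8648 333.224 ]
(22, 35) 34 [140.2211 343.0313]
(-22, 35) 0 [147.3769 311.4991]
(-22, 35) 34 [139.2895 320.6821]
(-22, -35) 0 [112.449 302.801]
(-22, -35) 34 [103.221  311.2448]
(22, -35) 0 [113.7408 324.2841]
(22, -35) 34 [105.0135 333.3493]
```

View pics/c5.png

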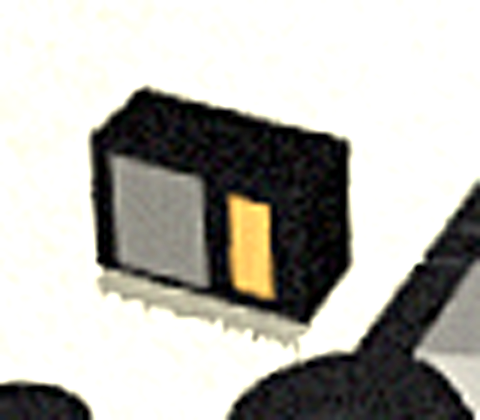

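The pack sits about 1 px from where the model predicts it. The stand points look about 4% off in scale, which may come from my own pixel reading, so I'll refine the corners numerically.

```bash
python3 - <<'E'
from fit import *
import pickle
np.set_printoptions(precision=3,suppress=True)
W=pickle.load(open('w1.pkl','rb'));S,T=pickle.load(open('cams.pkl','rb'))
g=cv2.cvtColor(W['color'],cv2.COLOR_RGB2GRAY)
w=lambda u,v:np.array([250+u/3.7,110+v/3.7])
m=lambda *a:np.array(a)/1000
L=[(m(-65,-40,8),w(143,212)),(m(85,-40,8),w(405,475)),(m(-65,40,8),w(287,62)),(m(85,40,8),w(555,340)),
(m(-30,-128,16),w(45,437)),(m(30,-128,16),w(150,540)),(m(-30,-42,16),w(203,280)),(m(30,-42,16),w(308,383))]
p=np.load('stand.npy')
def W3(p,P):
    c,s=np.cos(p[2]),np.sin(p[2]);return [p[0]+c*P[0]-s*P[1],p[1]+s*P[0]+c*P[1],P[2]]
for src in('click','pred'):
  pts=np.array([uv if src=='click' else proj(W,W3(p,P)) for P,uv in L],np.float32).reshape(-1,1,2)
  q=cv2.cornerSubPix(g,pts.copy(),(4,4),(-1,-1),(3,50,.01));print(src);print(np.hstack([pts[:,0],q[:,0]]))
# foot (black roller) and filter cap: dark blob centroids; pack
for n,(x0,y0,x1,y1) in dict(foot=(440,210,470,238),).items():
  mk=(g[y0:y1,x0:x1]<40).astype(np.uint8);M=cv2.moments(mk,True);print(n,x0+M['m10']/M['m00'],y0+M['m01']/M['m00'],M['m00'])
# brass strip on pocket, sharp edges: line segments
lsd=cv2.createLineSegmentDetector();ls=lsd.detect(g)[0][:,0]
k=[l for l in ls if 250<l[0]<500 and 50<l[1]<270 and np.hypot(l[2]-l[0],l[3]-l[1])>20]
print(np.round(k,1))
E
```

```text
click
[[288.649 167.297 290.72  167.913]
 [359.459 238.378 359.792 239.272]
 [327.568 126.757 326.562 125.281]
 [400.    201.892 400.    201.892]
 [262.162 228.108 260.274 228.29 ]
 [290.541 255.946 289.729 255.85 ]
 [304.865 185.676 304.865 185.676]
 [333.243 213.514 333.243 213.514]]
pred
[[286.703 165.783 286.703 165.783]
 [361.083 239.763 359.792 239.273]
 [327.9   125.026 326.562 125.281]
 [401.412 201.865 400.811 202.561]
 [260.771 228.029 260.273 228.291]
 [291.05  256.623 289.729 255.851]
 [303.395 185.111 303.395 185.111]
 [333.941 215.388 333.941 215.388]]
foot 452.58962264150944 224.12264150943395 212.0
[[416.7 129.3 405.  153.4]
 [379.2 126.7 393.1 110.6]
 [400.5 232.8 454.  215.9]
 [454.5 231.  400.5 243.8]
 [468.  134.5 415.7  74.3]
 [317.8 149.2 414.8  61.1]
 [470.5  93.2 435.4  37. ]
 [420.2 168.7 466.9 137. ]
 [414.9  76.2 369.9 115. ]
 [481.1 141.9 384.  205.6]
 [374.9 199.6 397.3 184.4]
 [348.9 134.  328.4 152.2]
 [404.  153.5 375.2 123.6]
 [367.6 202.4 324.8 159. ]
 [397.  183.  350.6 134.4]
 [342.8 194.7 325.5 177. ]
 [369.5 230.9 354.  244.2]
 [491.8 131.1 482.2 105.5]
 [367.2 120.3 417.2 174.1]
 [336.8 166.9 354.4 184.4]
 [283.7 262.5 268.6 249. ]
 [338.9 216.1 354.6 231.7]
 [284.  169.1 296.6 152.9]
 [282.5 206.2 263.  226.8]
 [419.6  66.5 478.9 136. ]
 [261.9 229.4 288.9 254.9]
 [463.7 105.2 484.3 130.7]
 [320.9 164.  363.  207. ]
 [290.3 250.9 267.  229.2]
 [322.4 154.8 350.  128.8]
 [373.3 218.  398.  244.7]
 [461.5 103.6 435.7  74.5]
 [331.8 214.5 312.5 195. ]
 [297.8 152.8 324.6 125.9]
 [315.3 193.4 334.  212.3]
 [269.6 227.9 289.7 246.6]
 [469.5 139.6 420.2 172.4]
 [416.6 175.2 373.9 203.7]
 [305.8 233.3 324.8 214.8]
 [350.9 128.4 413.3  73.4]]
```

```bash
python3 - <<'E'
from fit import *
import pickle
np.set_printoptions(precision=4,suppress=True)
W=pickle.load(open('w1.pkl','rb'));S,T=pickle.load(open('cams.pkl','rb'))
m=lambda *a:np.array(a)/1000;d=lambda *a:np.array(a)
obs=[(W,m(85,-40,8),d(359.8,239.3)),(W,m(-65,40,8),d(326.6,125.3)),(W,m(85,40,8),d(400.8,202.6)),
(W,m(-30,-128,16),d(260.3,228.3)),(W,m(30,-128,16),d(289.7,255.9)),(W,m(100,59.3,156.7),d(452.6,224.1))]
p,r=fit(obs,[.5,.137,.3]);print('stand',p,np.degrees(p[2]));print(r);np.save('stand.npy',p)
c,s=np.cos(p[2]),np.sin(p[2])
for n,(x,y) in dict(pocket=(0,-.085),leg=(.1,.05),bar=(0,.138)).items():print(n,p[0]+c*x-s*y,p[1]+s*x+c*y)
w=lambda u,v:np.array([90+u/6,290+v/6]);q=lambda u,v:np.array([385+u/7,215+v/7]);v=lambda u,v:np.array([190+u/7,270+v/7])
A,D,B,C=(22,35),(-22,35),(22,-35),(-22,-35)
ow=[(W,m(*A,34),w(308,320)),(W,m(*B,34),w(98,268)),(W,m(*C,34),w(92,130)),(W,m(*D,0),w(350,140)),(W,m(*C,0),w(145,88)),(W,m(*A,0),w(350,265))]
ot=[(T,m(*A,34),q(152,75)),(T,m(*B,34),q(293,180)),(T,m(*C,0),q(220,277)),(T,m(*D,0),q(78,172))]
for o in(ow,ot,ow+ot):
  p2,r=fit(o,[.558,-.286,-.62]);print('pack',p2,np.degrees(p2[2]))
print(r)
E
```

```text
stand [0.5012 0.1362 0.3397] 19.46333919811999
[[ 0.3581  0.405 ]
 [ 0.2959 -0.3386]
 [-0.3049 -0.814 ]
 [-0.4724 -0.316 ]
 [ 0.4142  0.6713]
 [-0.2455  0.2713]]
pocket 0.5295607868364747 0.05604711985441997
leg 0.5788637839117713 0.21665289334775767
bar 0.45525637507563765 0.2663037592094615
pack [ 0.561  -0.2853 -0.6302] -36.10799919936082
pack [ 0.5577 -0.2885 -0.6212] -35.59442752324512
pack [ 0.5604 -0.2862 -0.6266] -35.90217625943176
[[-0.4024  0.7668]
 [-0.6434 -0.3938]
 [-1.3465  0.5736]
 [-0.1911 -0.72  ]
 [-0.989  -0.9099]
 [ 0.2002  0.0907]
 [-0.6902 -1.4193]
 [-0.1032 -1.1415]
 [-1.2205 -0.6254]
 [-1.2438 -0.7142]]
```

```bash
echo '[[[-0.02, -0.03, 0.01, 0, 1], [-0.04, -0.06, 0.03, 0, 1], [-0.06, -0.09, 0.05, 0, 1], [-0.08, -0.12, 0.06, 0, 1], [-0.1, -0.15, 0.06, 0, 1]]]' | python3 -m jog >/dev/null&& echo '[[[-0.02, -0.03, 0.01, 0, 1], [-0.04, -0.06, 0.03, 0, 1], [-0.06, -0.09, 0.05, 0, 1], [-0.08, -0.12, 0.07, 0, 1], [-0.1, -0.15, 0.09, 0, 1]]]' | python3 -m jog >/dev/null&& echo '[[[-0.02, -0.027, 0, 6, 1], [-0.02, -0.027, 0, 13, 1], [-0.02, -0.027, 0, 20, 1], [-0.02, -0.027, 0, 27, 1], [-0.02, -0.027, 0, 34, 1]]]' | python3 -m jog >/dev/null&& echo '[[[0, 0, 0, 7, 1], [0, 0, 0, 14, 1], [0, 0, 0, 21, 1], [0, 0, 0, 28, 1], [0, 0, 0, 35, 1]]]' | python3 -m jog>/dev/null&& echo '[[[0, 0, 0, 7, 1], [0, 0, 0, 14, 1], [0, 0, 0, 21, 1], [0, 0, 0, 28, 1], [0, 0, 0, 32, 1]]]' | python3 -m jog &&echo '[[[0, 0, 0, 0, 1], [0, 0, 0, 0, 1]]]' | python3 -m jog
cat > rel.py <<'E'
from h import *
import sys
def rel(x,y,z,ydeg):
    s=status.state();R=np.array(s['orientation']);d=R.T@(np.array([x,y,z])-s['ee_pos']);a=np.degrees(np.arctan2(R[1,1],R[0,1]))
    print('t',round(s['t'],2),'pos',np.round(s['ee_pos'],4),'yaw',round(a,2),'rel',np.round(d,4),'turn',round((a-ydeg+90)%180-90,2),'F',np.round(s['force'],1),'gw',round(s['grip_width'],3))
if __name__=='__main__':rel(*map(float,sys.argv[1:5]))
E
python3 rel.py .5604 -.2862 .032 -36
python3 - <<'E'
from h import *
import pickle
c=snap('wrist','w2.png');pickle.dump(c,open('w2.pkl','wb'))
g=cv2.cvtColor(c['color'],cv2.COLOR_RGB2GRAY)
for z in(0,.034):
  for P in[(22,35),(-22,35),(-22,-35),(22,-35)]:
    a=np.radians(-36);x=.5604+(np.cos(a)*P[0]-np.sin(a)*P[1])/1e3;y=-.2862+(np.sin(a)*P[0]+np.cos(a)*P[1])/1e3
    print(P,z,proj(c,[x,y,z]).round(1))
E
```

```text
t: 3.75
ee_pos: [0.5615, -0.2834, 0.2474]
orientation: [[0.594, 0.805, -0.001], [0.805, -0.594, 0.001], [0.0, -0.001, -1.0]]
force: [0.4, 0.3, -0.2]
grip_width: 1.0
grip_force: 0.0
t: 3.92
ee_pos: [0.5611, -0.284, 0.2475]
orientation: [[0.586, 0.81, -0.001], [0.81, -0.586, 0.0], [-0.0, -0.001, -1.0]]
force: [-0.2, -0.5, -0.8]
grip_width: 0.998
grip_force: 0.0
t 3.92 pos [ 0.5611 -0.284   0.2475] yaw -35.89 rel [-0.0021  0.0009  0.2155] turn 0.11 F [-0.2 -0.5 -0.8] gw 0.998
(22, 35) 0 [339.3 176.1]
(-22, 35) 0 [295.5 176. ]
(-22, -35) 0 [296.2 243. ]
(22, -35) 0 [338.3 243.1]
(22, 35) 0.034 [341.5 180. ]
(-22, 35) 0.034 [293.3 179.9]
(-22, -35) 0.034 [294.3 253. ]
(22, -35) 0.034 [340.2 253.1]
```

View pics/w2.png

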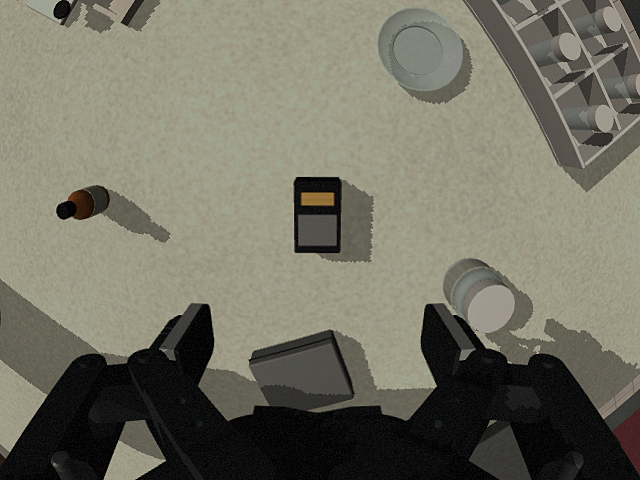

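```bash
echo '[[[-0.002, 0.001, 0.04, 0, 1], [-0.002, 0.001, 0.08, 0, 1], [-0.002, 0.001, 0.12, 0, 1], [-0.002, 0.001, 0.15, 0, 1], [-0.002, 0.001, 0.17, 0, 1]]]' | python3 -m jog >/dev/null && echo '[[[0, 0, 0.02, 0, 1], [0, 0, 0.035, 0, 1], [0, 0, 0.044, 0, 1], [0, 0, 0.0445, 0, 1], [0, 0, 0.0445, 0, 1]]]' | python3 -m jog && python3 rel.py .5604 -.2862 .032 -36 && echo '[[[0, 0, 0, 0, 0.4], [0, 0, 0, 0, 0.3], [0, 0, 0, 0, 0.3], [0, 0, 0, 0, 0.3], [0, 0, 0, 0, 0.3]]]' | python3 -m jog 40 && echo '[[[0, 0, 0, 0, 0.3], [0, 0, 0, 0, 0.3], [0, 0, 0, 0, 0.3], [0, 0, 0, 0, 0.3], [0, 0, 0, 0, 0.3]]]' | python3 -m jog 40; python3 rel.py .5604 -.2862 .032 -36
```

```text
t: 4.8
ee_pos: [0.5603, -0.2876, 0.0339]
orientation: [[0.589, 0.808, 0.0], [0.808, -0.589, -0.0], [0.0, 0.0, -1.0]]
force: [0.3, 0.3, 0.6]
grip_width: 1.0
grip_force: 0.0
t 4.8 pos [ 0.5603 -0.2876  0.0339] yaw -36.11 rel [ 0.0012 -0.0008  0.0019] turn -0.11 F [0.3 0.3 0.6] gw 1.0
t: 5.22
ee_pos: [0.5605, -0.2875, 0.0344]
orientation: [[0.59, 0.808, 0.001], [0.808, -0.59, 0.0], [0.001, 0.001, -1.0]]
force: [-1.0, 2.2, 9.3]
grip_width: 0.501
grip_force: 40.2
t: 5.63
ee_pos: [0.5605, -0.2875, 0.0344]
orientation: [[0.59, 0.808, 0.001], [0.808, -0.59, 0.0], [0.001, 0.001, -1.0]]
force: [-0.9, 2.3, 7.9]
grip_width: 0.503
grip_force: 40.2
t 5.63 pos [ 0.5605 -0.2875  0.0344] yaw -36.13 rel [ 0.001  -0.0008  0.0024] turn -0.13 F [-0.9  2.3  7.9] gw 0.503
```

```bash
python3 - <<'E'
from fit import *
import pickle
c=pickle.load(open('w2.pkl','rb'));g=cv2.cvtColor(c['color'],cv2.COLOR_RGB2GRAY).astype(float)
print(g[170:182,317].astype(int),g[246:259,317].astype(int),g[240,288:300].astype(int),g[240,335:348].astype(int))
def pk(p,P,z):
    k,s=np.cos(p[2]),np.sin(p[2]);return proj(c,[p[0]+(k*P[0]-s*P[1])/1e3,p[1]+(s*P[0]+k*P[1])/1e3,z/1e3])
p=[.5604,-.2862,np.radians(-36)]
print(pk(p,(0,-35),34),pk(p,(0,35),0),pk(p,(22,-25),34),pk(p,(-22,-25),34))
s=np.load('stand.npy');print(s)
E
echo '[[[0, 0, -0.02, 0, 0.3], [0, 0, -0.04, 0, 0.3], [0, 0, -0.07, 0, 0.3], [0, 0, -0.1, 0, 0.3], [0, 0, -0.1, 0, 0.3]]]' | python3 -m jog; python3 rel.py .5296 .0560 .09 19.46
```

```text
[160 160 159 154 154 159 151  21   0   3   0  17] [ 16  20  11  24  17   4  21  86 144 162 160 157 158] [161 160 161 162 164 171  90  27   1   1  73  86] [ 86  62  11   4  19  49 109 104  98 102  96  95  96]
[317.27651008 253.026211  ] [317.39267651 175.99473365] [340.45004694 243.04044373] [294.14382025 242.95688997]
[0.50123848 0.13618979 0.33969935]
t: 6.05
ee_pos: [0.5618, -0.289, 0.1388]
orientation: [[0.59, 0.807, 0.006], [0.807, -0.59, -0.002], [0.001, 0.006, -1.0]]
force: [0.9, -1.2, -1.2]
grip_width: 0.505
grip_force: 42.6
t 6.05 pos [ 0.5618 -0.289   0.1388] yaw -36.17 rel [ 0.2595 -0.2299  0.0478] turn -55.63 F [ 0.9 -1.2 -1.2] gw 0.505
```

```bash
echo '[[[0.025, -0.025, -0.01, 0, 0.3], [0.05, -0.05, -0.02, 0, 0.3], [0.08, -0.07, -0.02, 0, 0.3], [0.105, -0.095, -0.02, 0, 0.3], [0.13, -0.115, -0.02, 0, 0.3]]]' | python3 -m jog>/dev/null && echo '[[[0.025, -0.025, 0, 0, 0.3], [0.05, -0.05, 0, 0, 0.3], [0.08, -0.07, 0, 0, 0.3], [0.105, -0.095, 0, 0, 0.3], [0.129, -0.114, 0, 0, 0.3]]]' | python3 -m jog>/dev/null && echo '[[[0, 0, 0, -6, 0.3], [0, 0, 0, -12, 0.3], [0, 0, 0, -18, 0.3], [0, 0, 0, -24, 0.3], [0, 0, 0, -30, 0.3]]]' | python3 -m jog>/dev/null && echo '[[[0, 0, 0, -6, 0.3], [0, 0, 0, -12, 0.3], [0, 0, 0, -18, 0.3], [0, 0, 0, -24, 0.3], [0, 0, 0, -25.6, 0.3]]]' | python3 -m jog>/dev/null && echo '[[[0, 0, 0, 0, 0.3], [0, 0, 0, 0, 0.3], [0, 0, 0, 0, 0.3]]]' | python3 -m jog; python3 rel.py .5299 .0551 .0404 19.46
```

```text
t: 7.97
ee_pos: [0.528, 0.0567, 0.1535]
orientation: [[-0.331, 0.944, -0.0], [0.944, 0.331, -0.0], [-0.0, -0.0, -1.0]]
force: [0.1, 0.8, -2.5]
grip_width: 0.504
grip_force: 42.6
t 7.97 pos [0.528  0.0567 0.1535] yaw 19.3 rel [-0.0022  0.0013  0.1131] turn -0.16 F [ 0.1  0.8 -2.5] gw 0.504
```

```bash
echo '[[[-0.002, 0.0015, 0.03, -0.2, 0.3], [-0.002, 0.0015, 0.06, -0.2, 0.3], [-0.002, 0.0015, 0.08, -0.2, 0.3], [-0.002, 0.0015, 0.09, -0.2, 0.3], [-0.002, 0.0015, 0.09, -0.2, 0.3]]]' | python3 -m jog>/dev/null && echo '[[[0, 0, 0, 0, 0.3], [0, 0, 0, 0, 0.3]]]' | python3 -m jog>/dev/null; python3 rel.py .5299 .0551 .0404 19.46
```

```text
t 8.55 pos [0.5308 0.0553 0.0647] yaw 19.62 rel [ 0.0001 -0.001   0.0243] turn 0.16 F [-0.  -0.9 -1.9] gw 0.501
```

```bash
echo '[[[0, -0.001, 0.003, 0, 0.3], [0, -0.001, 0.006, 0, 0.3], [0, -0.001, 0.009, 0, 0.3], [0, -0.001, 0.012, 0, 0.3], [0, -0.001, 0.012, 0, 0.3]]]' | python3 -m jog 30 |grep -E 'force' ; python3 rel.py .5299 .0551 .0404 19.46;  echo '[[[0, 0, 0.002, 0, 0.3], [0, 0, 0.004, 0, 0.3], [0, 0, 0.006, 0, 0.3], [0, 0, 0.008, 0, 0.3], [0, 0, 0.008, 0, 0.3]]]' | python3 -m jog |grep -E 'force' ; python3 rel.py .5299 .0551 .0404 19.46
```

```text
force: [0.2, -0.2, -2.3]
grip_force: 42.6
t 8.97 pos [0.5289 0.0551 0.0511] yaw 19.66 rel [-0.0003  0.001   0.0107] turn 0.2 F [ 0.2 -0.2 -2.3] gw 0.502
force: [-0.9, 0.4, -2.0]
grip_force: 42.6
t 9.38 pos [0.5289 0.055  0.0432] yaw 19.65 rel [-0.0002  0.0009  0.0028] turn 0.19 F [-0.9  0.4 -2. ] gw 0.5
```

```bash
echo '[[[0, 0, 0.001, 0, 0.3], [0, 0, 0.002, 0, 0.3], [0, 0, 0.003, 0, 0.3], [0, 0, 0.003, 0, 0.3]]]' | python3 -m jog |grep -E 'force' ; python3 rel.py .5299 .0551 .0404 19.46;  echo '[[[0, 0, 0, 0, 0.52], [0, 0, 0, 0, 0.65], [0, 0, 0, 0, 0.65], [0, 0, 0, 0, 0.65], [0, 0, 0, 0, 0.65]]]' | python3 -m jog 20 |grep -E 'force' ; python3 rel.py .5299 .0551 .0404 19.46
```

```text
force: [-0.9, 0.3, -2.3]
grip_force: 42.6
t 9.72 pos [0.5291 0.055  0.0405] yaw 19.66 rel [-0.0002  0.0007  0.0001] turn 0.2 F [-0.9  0.3 -2.3] gw 0.506
force: [0.3, 0.5, 0.5]
grip_force: 0.0
t 10.13 pos [0.5292 0.055  0.0406] yaw 19.65 rel [-0.0002  0.0007  0.0002] turn 0.19 F [0.3 0.5 0.5] gw 0.649
```

```bash
cat > st.py <<'E'
from rel import *
p=np.load('stand.npy');x,y,z,a=map(float,sys.argv[1:5])
c,s=np.cos(p[2]),np.sin(p[2]);rel(p[0]+c*x-s*y,p[1]+s*x+c*y,z,19.46+a)
E
echo '[[[0, 0, -0.02, 0, 0.65], [0, 0, -0.05, 0, 0.65], [0, 0, -0.09, 0, 0.65], [0, 0, -0.13, 0, 0.65], [0, 0, -0.17, 0, 0.65]]]' | python3 -m jog>/dev/null; echo '[[[0, 0, -0.03, 0, 0.65], [0, 0, -0.03, 0, 0.3], [0, 0, -0.03, 0, 0], [0, 0, -0.03, 0, 0], [0, 0, -0.03, 0, 0]]]' | python3 -m jog>/dev/null
python3 - <<'E'
from fit import *
import pickle
c=snap('wrist','w3.png');p=np.load('stand.npy');k,s=np.cos(p[2]),np.sin(p[2])
g=cv2.cvtColor(c['color'],cv2.COLOR_RGB2GRAY)
for z in(.006,.016,.04):
  for P in[(22,35),(-22,35),(-22,-35),(22,-35)]:
    x,y=P[0]/1e3,P[1]/1e3-.085;print(P,z,proj(c,[p[0]+k*x-s*y,p[1]+s*x+k*y,z]).round(1))
E
python3 st.py .1 .12 .26 0
```

```text
(22, 35) 0.006 [341.3 174.5]
(-22, 35) 0.006 [295.7 174.3]
(-22, -35) 0.006 [296.4 243.8]
(22, -35) 0.006 [340. 244.]
(22, 35) 0.016 [342.  175.5]
(-22, 35) 0.016 [295.1 175.3]
(-22, -35) 0.016 [295.8 246.7]
(22, -35) 0.016 [340.6 246.9]
(22, 35) 0.04 [343.8 178.4]
(-22, 35) 0.04 [293.5 178.2]
(-22, -35) 0.04 [294.4 254.3]
(22, -35) 0.04 [342.2 254.5]
t 11.02 pos [0.5286 0.0549 0.2396] yaw 19.65 rel [ 0.2054  0.1019 -0.0207] turn 0.19 F [-0.2 -0.  -0.8] gw 0.01
```

View pics/w3.png

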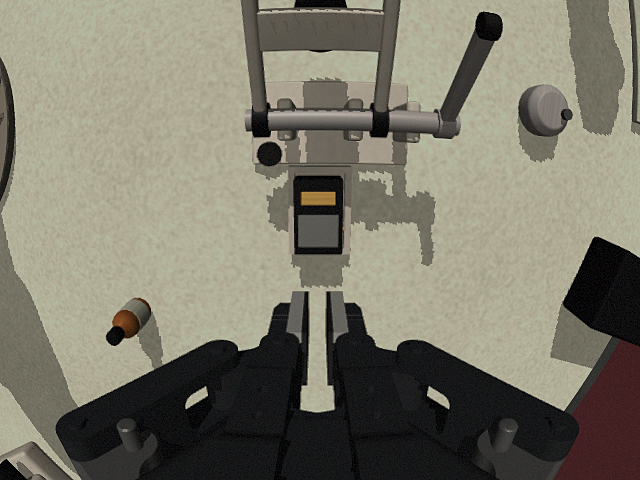

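The picture shows the pack square inside the pocket rim, from about (294,176) to (343,254), which matches the predicted home position. The leg at (470,80) is next.

```bash
echo '[[[0.02, 0.02, -0.02, 0, 0], [0.055, 0.035, -0.02, 0, 0], [0.09, 0.05, -0.02, 0, 0], [0.125, 0.065, -0.02, 0, 0], [0.16, 0.08, -0.02, 0, 0]]]' | python3 -m jog>/dev/null; echo '[[[0.03, 0.015, 0, 0, 0], [0.045, 0.022, 0, 0, 0], [0.045, 0.022, 0.03, 0, 0], [0.045, 0.022, 0.06, 0, 0], [0.045, 0.022, 0.09, 0, 0]]]' | python3 -m jog>/dev/null;echo '[[[0, 0, 0.015, 0, 0], [0, 0, 0.015, 0, 0]]]' | python3 -m jog; python3 st.py .1 .12 .155 0
```

```text
t: 12.02
ee_pos: [0.5547, 0.2811, 0.152]
orientation: [[-0.336, 0.942, -0.004], [0.942, 0.336, -0.004], [-0.002, -0.005, -1.0]]
force: [0.2, -0.5, -0.3]
grip_width: 0.002
grip_force: 0.0
t 12.02 pos [0.5547 0.2811 0.152 ] yaw 19.61 rel [ 0.0012  0.0013 -0.003 ] turn 0.15 F [ 0.2 -0.5 -0.3] gw 0.002
```

```bash
echo '[[[-0.012, 0.001, 0, 0, 0], [-0.024, 0.001, 0, 0, 0], [-0.036, 0.001, 0, 0, 0], [-0.048, 0.001, 0, 0, 0], [-0.06, 0.001, 0, 0, 0]]]' | python3 -m jog|grep force;echo '[[[-0.012, 0, 0, 0, 0], [-0.024, 0, 0, 0, 0], [-0.036, 0, 0, 0, 0], [-0.048, 0, 0, 0, 0], [-0.06, 0, 0, 0, 0]]]' | python3 -m jog|grep force;echo '[[[-0.012, 0, 0, 0, 0], [-0.024, 0, 0, 0, 0], [-0.032, 0, 0, 0, 0], [-0.032, 0, 0, 0, 0], [-0.032, 0, 0, 0, 0]]]' | python3 -m jog|grep force;echo '[[[0, 0, 0, 0, 0], [0, 0, 0, 0, 0], [0, 0, 0, 0, 0], [0, 0, 0, 0, 0], [0, 0, 0, 0, 0]]]' | python3 -m jog|grep force; python3 st.py .1 -.03 .155 0
python3 - <<'E'
from h import *
c=snap('top','t3.png');p=np.load('stand.npy');k,s=np.cos(p[2]),np.sin(p[2]);g=cv2.cvtColor(c['color'],cv2.COLOR_RGB2GRAY)
S=snap('scene','s3.png');gs=cv2.cvtColor(S['color'],cv2.COLOR_RGB2GRAY)
def W(x,y,z):return [p[0]+k*x-s*y,p[1]+s*x+k*y,z]
for a in(-.6,2.19):
  P=W(.1,-.105*np.sin(a),.07+.105*np.cos(a))
  for n,C,G,in(('top',c,g),('scene',S,gs)):
    u,v=proj(C,P).astype(int);print(a,n,u,v);print(G[v-4:v+5:2,u-6:u+7:2])
E
```

```text
force: [0.5, 0.5, 1.1]
grip_force: 0.3
force: [-0.3, -0.2, 0.0]
grip_force: 0.0
force: [0.0, 0.4, 0.1]
grip_force: 0.0
force: [-0.3, 0.1, -0.2]
grip_force: 0.0
t 13.68 pos [0.6082 0.14   0.1555] yaw 19.69 rel [ 0.0021 -0.0021  0.0005] turn 0.23 F [-0.3  0.1 -0.2] gw -0.0
-0.6 top 217 218
[[62 62 59 56 57 54 55]
 [60 59 54 57 55 53 56]
 [59 56 57 56 56 57 56]
 [61 59 58 51 55 54 52]
 [54 55 56 54 50 54 54]]
-0.6 scene 435 263
[[ 91  22  91  79  71  66  60]
 [ 74  83  79  66  64  79 120]
 [ 83  71  66  71  53 174 158]
 [ 68  66  74  22   3  67 161]
 [ 68  62   0   4   9   7 149]]
2.19 top 276 213
[[153 146 107 110 107 109 153]
 [147 104 101  76  71 107 106]
 [ 83  84  84  65  59  96 105]
 [ 83  83  81  68  65  95 144]
 [112 118 104 107 111 108 106]]
2.19 scene 368 326
[[ 95  96  89  82  78  59  60]
 [ 87  99   0  13  33  60  50]
 [ 83 104   1  11   0  52  56]
 [118  99   0  12   0   3  94]
 [ 88  94  71   0  27  74  96]]
```

The leg's foot now shows as a dark blob at its predicted landing place, scene pixel (368,326), so the leg is down. I'll lift and move to the bar.

```bash
echo '[[[0, 0, -0.03, 0, 0], [0, 0, -0.06, 0, 0.5], [0, 0, -0.1, 0, 1], [0, 0, -0.12, 0, 1], [0, 0, -0.12, 0, 1]]]' | python3 -m jog|grep t:; python3 -c "
from h import *
print(np.round(status.state()['q'],1))"; python3 st.py 0 .138 .27 90;python3 st.py 0 .138 .27 -90
```

```text
t: 14.2
[-58.   25.6  53.7  99.  -22.4  66.6  21.7]
t 14.2 pos [0.6101 0.1394 0.2802] yaw 19.64 rel [ 0.1715 -0.1033  0.0096] turn -89.82 F [-0.2 -0.1 -0.4] gw 0.563
t 14.2 pos [0.6101 0.1394 0.2802] yaw 19.64 rel [ 0.1715 -0.1033  0.0096] turn -89.82 F [-0.2 -0.1 -0.4] gw 0.563
```

```bash
echo '[[[0.035, -0.02, 0, 0, 1], [0.07, -0.04, 0, 0, 1], [0.105, -0.06, 0, 0, 1], [0.14, -0.08, 0, 0, 1], [0.171, -0.103, 0, 0, 1]]]' | python3 -m jog|grep t:;for i in 1 2 3; do echo '[[[0, 0, 0, -6, 1], [0, 0, 0, -12, 1], [0, 0, 0, -18, 1], [0, 0, 0, -24, 1], [0, 0, 0, -30, 1]]]' | python3 -m jog >/dev/null; done; echo '[[[0, 0, 0, 0, 1], [0, 0, 0, 0, 1]]]' | python3 -m jog>/dev/null; python3 st.py 0 .138 .167 90; python3 -c "
from h import *
print(np.round(status.state()['q'],1))"
```

```text
t: 14.62
t 16.03 pos [0.4537 0.2658 0.2754] yaw 109.46 rel [-0.0016 -0.      0.1084] turn -0.0 F [ 0.6 -0.2 -0.6] gw 0.999
[-73.6  10.3  41.5 111.   -7.7  61.5  80.6]
```

```bash
echo '[[[-0.001, 0, 0.03, 0, 1], [-0.001, 0, 0.06, 0, 1], [-0.001, 0, 0.085, 0, 1], [-0.001, 0, 0.1, 0, 1], [-0.001, 0, 0.106, 0, 1]]]' | python3 -m jog|grep force;echo '[[[0, 0, 0, 0, 0.6], [0, 0, 0, 0, 0.3], [0, 0, 0, 0, 0], [0, 0, 0, 0, 0], [0, 0, 0, 0, 0]]]' | python3 -m jog 30|grep -E 'force|width'; echo '[[[0, 0, 0, 0, 0], [0, 0, 0, 0, 0], [0, 0, 0, 0, 0], [0, 0, 0, 0, 0], [0, 0, 0, 0, 0]]]' | python3 -m jog|grep -E 'force|width'; python3 st.py 0 .138 .167 90
```

```text
force: [-0.1, -0.2, -0.1]
grip_force: 0.0
force: [0.1, -0.3, -0.1]
grip_width: 0.293
grip_force: 0.0
force: [-3.6, 3.5, 6.4]
grip_width: 0.17
grip_force: 30.1
t 17.28 pos [0.4547 0.2675 0.1703] yaw 109.69 rel [-0.0001 -0.0013  0.0033] turn 0.23 F [-3.6  3.5  6.4] gw 0.17
```

```bash
echo '[[[0, -0.005, -0.0065, 0, 0], [0, -0.0106, -0.0133, 0, 0], [0, -0.0163, -0.0195, 0, 0], [0, -0.0224, -0.0255, 0, 0], [0, -0.0224, -0.0255, 0, 0]]]' | python3 -m jog|grep -E 'force|width';python3 st.py 0 .1159 .1944 90
```

```text
force: [-7.6, 10.4, 7.9]
grip_width: 0.18
grip_force: 29.7
t 17.7 pos [0.4621 0.2467 0.1968] yaw 109.68 rel [-0.0001 -0.0013  0.0024] turn 0.22 F [-7.6 10.4  7.9] gw 0.18
```

Good: the bar follows with only about 13 N. I'll continue along the arc.

```bash
echo '[[[0, -0.0065, -0.0056, 0, 0], [0, -0.013, -0.0109, 0, 0], [0, -0.027, -0.0205, 0, 0], [0, -0.042, -0.0287, 0, 0], [0, -0.042, -0.0287, 0, 0]]]' | python3 -m jog|grep -E 'force|width';echo '[[[0, -0.0078, -0.0035, 0, 0], [0, -0.0156, -0.0066, 0, 0], [0, -0.0237, -0.0093, 0, 0], [0, -0.0318, -0.0116, 0, 0], [0, -0.0318, -0.0116, 0, 0]]]' | python3 -m jog|grep -E 'force|width';python3 st.py 0 .0421 .2327 90
```

```text
force: [-10.1, 8.2, 17.4]
grip_width: 0.174
grip_force: 31.2
force: [-0.8, 3.7, 9.6]
grip_width: 0.175
grip_force: 31.4
t 18.53 pos [0.488  0.1749 0.2365] yaw 109.58 rel [0.0004 0.0012 0.0038] turn 0.12 F [-0.8  3.7  9.6] gw 0.175
```

```bash
echo '[[[0, -0.008, -0.0015, 0, 0], [0, -0.0167, -0.003, 0, 0], [0, -0.025, -0.0035, 0, 0], [0, -0.033, -0.004, 0, 0], [0, -0.041, -0.0045, 0, 0]]]' | python3 -m jog|grep -E 'force|width';echo '[[[0, 0, 0, 0, 0], [0, 0, 0, 0, 0], [0, 0, 0, 0, 0], [0, 0, 0, 0, 0], [0, 0, 0, 0, 0]]]' | python3 -m jog|grep -E 'force|width';python3 st.py 0 0 .240 90
python3 - <<'E'
from h import *
c=snap('top','t4.png');s4=snap('scene','s4.png')
p=np.load('stand.npy');k,s=np.cos(p[2]),np.sin(p[2])
g=cv2.cvtColor(s4['color'],cv2.COLOR_RGB2GRAY);
W=lambda x,y,z:[p[0]+k*x-s*y,p[1]+s*x+k*y,z]
for n,P in dict(foot=(.1,-.105*np.sin(2.19),.07+.105*np.cos(2.19)),packtopend=(0,-.12,.03)).items():
  u,v=proj(s4,W(*P)).astype(int);print(n,u,v,g[v-4:v+5:2,u-6:u+7:2].tolist())
# side bar at +x: bright columns at mid height, vs predicted for lean -.07,0,.07
for h in(.10,.13):
  print([proj(s4,W(.046,h*np.sin(a),.07+h*np.cos(a))).round(1).tolist() for a in(-.07,0,.07)])
  u,v=proj(s4,W(.046,0,.07+h)).astype(int);print(u,v,g[v,u-14:u+15].tolist())
E
```

```text
force: [2.7, 2.4, 7.6]
grip_width: 0.175
grip_force: 32.1
force: [1.2, 1.5, 10.0]
grip_width: 0.174
grip_force: 32.0
t 19.37 pos [0.5013 0.1372 0.2403] yaw 109.64 rel [ 0.0004 -0.0009  0.0003] turn 0.18 F [ 1.2  1.5 10. ] gw 0.174
foot 368 326 [[93, 96, 88, 80, 75, 57, 60], [87, 96, 0, 11, 34, 60, 49], [85, 104, 4, 10, 3, 51, 54], [117, 96, 0, 5, 4, 3, 92], [87, 93, 72, 0, 25, 70, 94]]
packtopend 343 294 [[154, 156, 130, 7, 3, 50, 45], [152, 151, 124, 1, 10, 25, 48], [161, 119, 77, 0, 10, 3, 46], [93, 56, 88, 0, 2, 1, 6], [91, 33, 87, 0, 3, 4, 2]]
[[398.6, 249.0], [401.7, 248.5], [404.8, 248.2]]
401 248 [51, 66, 65, 70, 48, 42, 42, 44, 45, 41, 53, 131, 63, 54, 65, 65, 64, 67, 81, 39, 7, 2, 4, 9, 3, 6, 5, 2, 7]
[[398.4, 237.2], [402.4, 236.6], [406.5, 236.3]]
402 236 [65, 39, 51, 121, 133, 133, 140, 154, 157, 159, 163, 173, 31, 63, 69, 68, 67, 64, 74, 156, 145, 141, 144, 148, 105, 62, 64, 67, 23]
```

```bash
echo '[[[0, 0, 0, 0, 0], [0, 0, 0, 0, 0], [0, 0, 0, 0, 0], [0, 0, 0, 0, 0]]]' | python3 -m jog|grep -E 'force|pos'; python3 -c "
from station import order
print(order.hand_in())"
```

```text
ee_pos: [0.5013, 0.1372, 0.2402]
force: [0.8, 2.1, 9.8]
grip_force: 32.0
the job is handed in; nothing more can be done
None
```

The job is handed in, though the hand-in call returned no verdict. By my camera checks the pack is home in the pocket, the leg is down, and the frame is held within about 0.01 rad of upright, finished at about 20 s of the 72 s limit.

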